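Take the tea infuser off its safety hook

ROBOT

A 6-joint arm with a two-finger parallel gripper is mounted at the origin on a cart in front of the work surface, level with it; the furniture and walls round the work are solid. World frame = base frame: x ahead of the robot, y to its left, z up, the work surface at z = 0. Lengths are in m, angles in rad, forces in N, time in s.
With the tool pointing down it reaches from about 0.375 to 0.9 m from the base axis. Payload 3.1 kg.
Tool frame: the origin (TCP) lies on the centre line of the jaws, within the pads' length; the fingertips stand 11 mm ahead of it and the grasp point (between the pads) lies 8 mm behind it; z points along the fingers, y is the line along which they close (so a half turn about z gives the same grasp; the last joint's range is limited). The gripper opens to 87 mm and grips with 3 to 60 N. Pads are 19 mm wide; open, the fingers measure 117 mm over their backs; the gripper's body (75 mm by 190 mm) begins 51 mm behind the grasp point.
Start: joints at [1.165, 0.527, 1.433, -0, 1.181, -0.178], TCP at [0.14, 0.609, 0.234] pointing down, gripper open.
Joint ranges: [-3.08, 3.08], [-0.75, 2.2], [0.22, 2.44], [-1.43, 4.57], [0, 2.65], [-2.85, 2.85]. Speed limits (rad/s): [2.79, 2.79, 3.14, 3.14, 3.14, 3.14].

INTERFACE

Orientations are given as a unit quaternion [x, y, z, w].
In Python, from plant import bot, read_camera, camera_params, finish_job, find_in, spot_point gives the robot as it stands.
- The arm moves only by the tool carry_out, never from a script. Its argument "increments" is a list of rows, each a list of 5 numbers: the opening, from 0 (shut) to 1 (fully open), then the shift along the tool's x, y, z in units of 25 mm (1.0 is 25 mm), then the turn about the tool's z in units of 6 degrees (1.0 is 6 degrees). In form: [[gripper, tx, ty, tz, twist], ...]. A call has 1 to 20 rows; each row is the pose to reach, as a shift and turn from the pose commanded when the call began, along the tool's axes at that moment; what a row does not reach only later rows make up. A row lasts 1/12 s, in which the tool goes at most 41.7 mm and 7.16 degrees, less where a joint would pass 70% of its speed; a pose out of reach is approached as far as the arm can. A call with a gripper value outside its range is refused whole. The fingers move at their own pace and stop on an object; "force" is the grip in N (left out, the last holds). Time passes only in rows, so rows that repeat a pose let the fingers close. It gives the time, the measured TCP pose, the force, the opening and the grip force at its end, in the units of the state.
- bot.get_obs(): the state, without advancing time (a new reading comes with each control period).
- read_camera(name): name is "side" or "top"; returns (picture, depth): 480x640x3 uint8, red, green, blue; 480x640 float32, m along the optical axis (not along the pixel's ray), 0 where there is no reading.
- camera_params(name): a dict with "fx", "fy", "cx", "cy" (pixels), "xyz" and "attitude" of the camera in the world. Camera axes: x right, y down, z forward; pixel columns grow to the right and rows downward; lengths in m; the calibration is good to about 2 mm. A picture is of the moment at which its call begins. camera_params takes no time and is no camera call.
- finish_job(): hands the job in; it is judged then, once.
Trained networks look in the newest picture that a camera, given by its name, has taken for a name from the list of things; names that differ only in an ending like _2 or _b are one class to them, and where a whole thing is asked for, a point or a joint stands for the part that bears it (a point fixed in the world has none). Each returns a list of dicts, best first, with "p" (0 to 1); they miss things now and then, are a little off and sometimes report something else, mostly with a low value. They report only what shows in the picture. A call takes as long as a camera call. They do not tell look-alikes from the thing itself.
- find_in(thing, camera): "location" ([x, y, z] in m, in world coordinates, good to about 4 mm: the middle of the surface that is visible of it).
- spot_point(thing, camera): "location" ([x, y, z] in m, in world coordinates, good to about 4 mm: a listed point, or the origin of a listed thing).
The state is a dict: "time_s": time; "q": joint angles; "dq": joint speeds; "effort": joint torques, N m; "ee_pos": TCP position; "tcp_rot": TCP orientation; "wrist_force": force on the tool from outside, world axes, zero at the start; "ft_torque": the same for the moment, N m; "grip_width": finger opening in m; "grip_force": force on a finger pad.
Only numpy, scipy, OpenCV 4.12 (cv2) and the standard library are available. Lean on these libraries where they do the work, as an engineer would, in place of code of your own. Each camera call takes 0.05 s, during which the arm holds its last target. There are 200 camera calls.

TASK

Take the tea infuser off its safety hook: push it back against the red sprung keeper until the keeper is just open, lift it out from behind the hook lips with the keeper held open, and draw it forward over them. Work gently, neither straining the keeper past open nor forcing the infuser against the hooks (25 N at most), then set the infuser down upright in the middle of the dish without dropping it and let go, leaving the other things on the worktop where they are.

Things in the scene. Friction and masses are not known exactly. Their poses are not given: they have to be found in the camera images.
- stand: Safety hook stand fixed to the worktop. Origin: on the worktop under the hung infuser's pin; x points to the post behind, y along the pin, z up. Foot x 45 to 135, y +-50 mm, 10 mm high; post at x 98, 18 mm thick. A head clamped on the post holds two hooks and the keeper; it is hand-set up to 12 mm further to +x or -x than the nominal sizes given here, which no listed pose shows. Top: 131 mm.
- hook_seat (a point): On the stand (nominal): pin centre when hung, 120 mm high. Two equal steel hooks, each 6 mm thick, at y +-13 to +-19 mm from here; the 26 mm gap between them is open in front and below. Floor 4 mm below here (hook underside 10 mm below), front wall x -23 to -17 mm. In front the infuser is free to be drawn out to stand -x once its pin is above the lips.
- hook_lip (a point): On the stand (nominal): rear end of the hook lips, 17 mm behind hook_seat, level with the lips' top (11 mm above hook_seat). The lips reach back over the pin from the front wall, underside 5.5 mm above hook_seat, and block it straight up. The pin comes up only behind them: its centre over 21 mm behind hook_seat (plus head offset).
- keeper (a joint): Red sprung plunger in the gap behind the stem, sliding along stand x; face 18 mm wide, 3 mm below to 10 mm above hook_seat, nominally 18 mm behind it. 0 = closed, grows in m as pressed back. Spring: 1 N at first touch, then 1 N per mm. The stem must press it over 0.008 (9 N) for the pin to clear the lips; 0.010 is ample, over 0.0125 (13 N) strains it. Pin drag on the hook floors adds to the push.
- keeper_housing (a point): On the stand (nominal): middle of the top of the black keeper housing, 128 mm high; it is 32 mm (x) by 44 mm (y) by 20 mm tall, 69 mm behind hook_seat.
- infuser: Steel tea infuser: drum 52 mm wide, 50 mm tall with its conical top, flat stem 10 mm (x) by 14 mm (y), 158 mm tall in all, 130 to 250 g. Origin: centre of its underside; axes as the stand's when hung (slight yaw), underside then 20 mm up. To unhook: back against the keeper, up 20 to 30 mm (over 45 mm the drum meets the hooks from below), then 80 mm or more to stand -x.
- infuser_grip (a point): Middle of the black grip tab, 138 mm above the infuser's underside. Tab 10 mm thick (x), 24 mm wide (y), from 114 to 158 mm above the underside. Grip from above, fingers closing along x, so that a pad pushes it along x; 40 to 50 N of grip keeps it upright against the keeper. Keep the fingertips 16 mm or more above the pin, clear of lips and keeper.
- infuser_pin (a point): Centre of the steel cross pin, 100 mm above the infuser's underside: 8 mm thick, 56 mm long, along y. It lies loose on the floors of both hooks.
- dish: Pale round cake plate, 165 mm in diameter, rim 18 mm high, flat middle 8 mm above the worktop; loose. Origin: centre of its underside.
- cup: Bystander: flowered white coffee cup, 95x124x57 mm; origin under its middle.
- redcup: Bystander: white cup with a red band, 64x88x54 mm; origin under its middle.
- creamer: Bystander: small steel cream jug, 58x82x64 mm; origin under its middle.
Mind the look-alikes: they are no part of the job. What is shaped like the infuser but blue or turquoise is not meant.

How it is judged:
By the outcome, as a careful person would: the job done as asked, in the order asked, and still so for the second after the job is handed in, with the robot touching nothing.
It also fails if it takes over 72 s, if anything falls off the work surface, if the arm or the gripper's body presses on something with over 40 N, if the wrist force passes 120 N, or if a joint passes its speed limit or range.

## Working session

There is one attempt and no reset: what is moved stays moved. The work goes in short steps, Python scripts to look and compute and a tool call to move; the robot and the scene stay as the last step left them, time stands still between calls to the robot, and variables do not carry over. Pictures are saved under pics/ and viewed, at most 10 in all, crops included, and the job is handed in when it is done.

Besides the shell and the picture viewer there is one more tool, called after "Call:" by a JSON object that holds its "name" and its "arguments". carry_out: Moves the arm, as the interface text tells. Its arguments: {"type":"object","properties":{"increments":{"type":"array"},"force":{"type":"number"}},"required":["increments"]}

```bash
ls; mkdir -p pics; cat > h.py <<'E'
import numpy as np, cv2
from plant import bot, read_camera, camera_params, finish_job, find_in, spot_point
from scipy.spatial.transform import Rotation as R
def cam(n):
    p=camera_params(n); a=np.array(p["attitude"],float)
    M=R.from_quat(a).as_matrix() if a.size==4 else a.reshape(3,3)
    return p,M,np.array(p["xyz"])
def proj(n,X):
    p,M,t=cam(n); c=M.T@(np.array(X)-t); return [round(float(p["fx"]*c[0]/c[2]+p["cx"])),round(float(p["fy"]*c[1]/c[2]+p["cy"]))]
def unproj(n,d,mask=None):
    p,M,t=cam(n); v,u=np.mgrid[:480,:640]
    P=np.stack([(u-p["cx"])/p["fx"]*d,(v-p["cy"])/p["fy"]*d,d],-1)
    return P@M.T+t
E
python3 - <<'E'
from h import *
o=bot.get_obs(); print(o["time_s"],o["ee_pos"],o["tcp_rot"],o["wrist_force"])
for n in ("side","top"):
    im,d=read_camera(n); cv2.imwrite(f"pics/{n}0.png",im[...,::-1]); print(camera_params(n))
    for t in ("stand","infuser","dish","hook_seat","hook_lip","keeper_housing","infuser_grip","infuser_pin"):
        print(n,t,[(np.round(r["location"],3).tolist(),round(r["p"],2),proj(n,r["location"])) for r in spot_point(t,n)[:4]])
E
```

```text
pics
0.0 [0.1402192  0.60833994 0.23256623] [ 1.13147238e-01  9.93577657e-01 -1.02490665e-03 -3.01994424e-04] [-0.13984564 -0.8922301   0.7703347 ]
{'fx': 545.211054399417, 'fy': 545.211054399417, 'cx': 328.87514268153205, 'cy': 249.47403208466653, 'xyz': array([0.54260587, 1.24033079, 0.59618393]), 'attitude': array([ 0.00925989,  0.82184762, -0.56931295, -0.01906593])}
side stand []
side infuser [([0.568, 0.011, 0.003], 0.98, [295, 299]), ([0.519, -0.22, 0.001], 0.94, [314, 265]), ([0.48, -0.102, 0.02], 0.78, [329, 275])]
side dish [([0.52, 0.152, -0.002], 0.63, [316, 328])]
side hook_seat [([0.483, -0.106, 0.118], 0.9, [329, 240])]
side hook_lip [([0.494, -0.104, 0.133], 0.64, [325, 235])]
side keeper_housing [([0.554, -0.099, 0.125], 0.91, [302, 238])]
side infuser_grip [([0.565, 0.01, 0.137], 0.87, [297, 248]), ([0.517, -0.223, 0.137], 0.8, [315, 219]), ([0.482, -0.101, 0.156], 0.61, [330, 226])]
side infuser_pin [([0.571, 0.01, 0.101], 0.84, [294, 262]), ([0.522, -0.222, 0.1], 0.7, [313, 232]), ([0.483, -0.102, 0.122], 0.67, [329, 239])]
{'fx': 471.7253189403605, 'fy': 471.7253
[... 211 characters left out ...]
02, -0.007], 0.62, [360, 248])]
top infuser [([0.566, 0.01, -0.004], 0.9, [323, 218]), ([0.482, -0.102, 0.019], 0.84, [361, 245]), ([0.518, -0.226, 0.003], 0.57, [403, 235])]
top dish [([0.522, 0.152, 0.001], 0.73, [274, 230])]
top hook_seat [([0.482, -0.105, 0.119], 0.67, [366, 239])]
top hook_lip []
top keeper_housing [([0.554, -0.1, 0.13], 0.96, [364, 212]), ([0.482, -0.102, 0.122], 0.16, [365, 239])]
top infuser_grip [([0.568, 0.013, 0.136], 0.91, [322, 205]), ([0.518, -0.222, 0.137], 0.9, [410, 226]), ([0.482, -0.101, 0.156], 0.57, [365, 237])]
top infuser_pin [([0.567, 0.012, 0.1], 0.78, [322, 209]), ([0.48, -0.102, 0.121], 0.73, [364, 240]), ([0.521, -0.218, 0.099], 0.65, [406, 228])]
```

```bash
python3 - <<'E'
import cv2
a=cv2.imread("pics/side0.png"); cv2.imwrite("pics/side0c.png",cv2.resize(a[190:340,230:430],None,fx=4,fy=4,interpolation=2))
b=cv2.imread("pics/top0.png"); cv2.imwrite("pics/top0c.png",cv2.resize(b[180:290,240:440],None,fx=4,fy=4,interpolation=2))
E
```

```text
(no output)
```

View pics/side0.png

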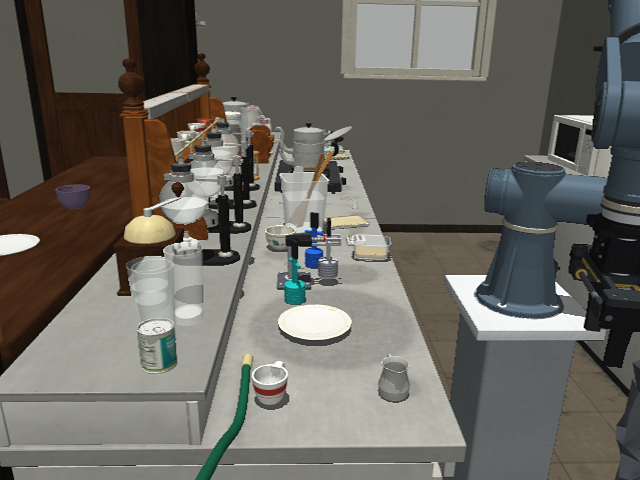

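View pics/side0c.png

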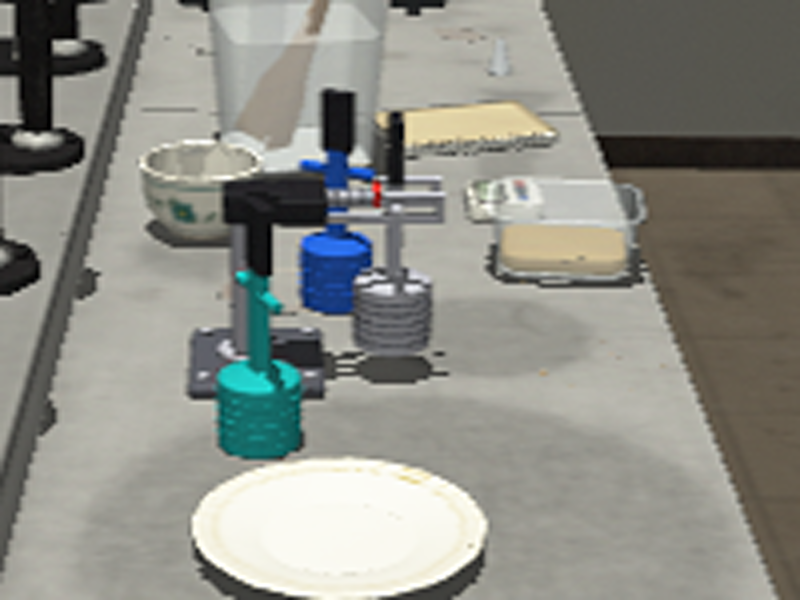

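View pics/top0c.png

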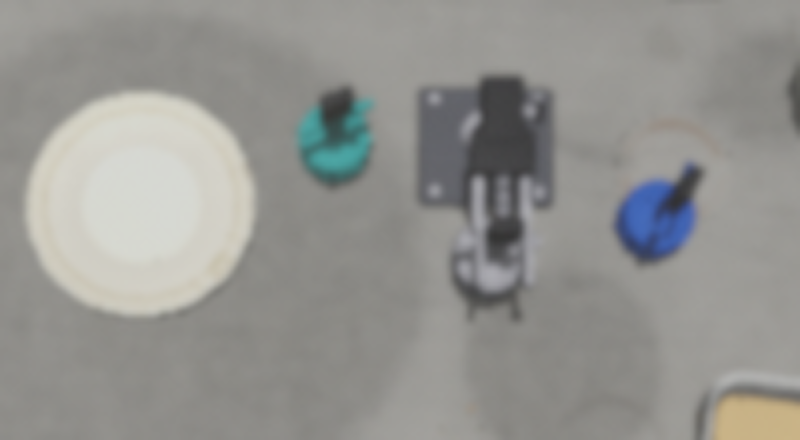

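Candidates for the infuser in the side view are turquoise, standing (295,275), blue, standing (314,250), and steel, hung on the hooks (329,255). I choose the steel one: its grip tab is at about (329,230) and the red keeper is visible just behind the stem. The dish is at (316,325). Next I'll measure poses and yaws from both depth clouds.

```bash
python3 - <<'E'
from h import *
def rect(P,m,name):
    q=P[m][:,:2]; r=cv2.minAreaRect((q*1000).astype(np.float32)); print(name,len(q),np.round(r[0]),np.round(r[1]),round(r[2],1),"med z",round(np.median(P[m][:,2]),4))
for n in("top","side"):
    ims=[read_camera(n) for _ in range(4)]; im=ims[0][0].astype(int); d=np.median([x[1] for x in ims],0)
    P=unproj(n,d); X,Y,Z=P[...,0],P[...,1],P[...,2]
    near=(abs(X-.53)<.12)&(abs(Y+.1)<.07)
    rect(P,near&(Z>.005)&(Z<.016)&(X>.5),n+" foot")
    rect(P,near&(Z>.119)&(Z<.136)&(X>.53),n+" housing")
    t=near&(Z>.16)&(Z<.19)&(im.sum(-1)<200); rect(P,t,n+" tabtop")
    t=near&(Z>.145)&(Z<.185)&(im.sum(-1)<200); rect(P,t,n+" tab"); print("  zmax",np.percentile(Z[t],95), "xyz mean",P[t].mean(0).round(4))
    s=near&(Z>.115)&(Z<.136)&(X<.53)&(im.sum(-1)>250); rect(P,s,n+" hooks"); 
    dm=(abs(X-.52)<.11)&(abs(Y-.15)<.11)&(Z>.004)&(Z<.03); c,r=cv2.minEnclosingCircle((P[dm][:,:2]*1000).astype(np.float32)); print(n,"dish",np.round(c,1),round(r,1),"z mid",np.median(Z[dm&(np.hypot(X-.52,Y-.152)<.03)]).round(4))
    rect(P,dm,"dish")
    red=near&(im[...,0]>150)&(im[...,1]<80)&(im[...,2]<80); print("red",P[red].round(4).tolist())
    for t in("hook_seat","keeper_housing","infuser_grip","infuser_pin","infuser","dish"):
        L=np.array([[*r["location"]] for _ in range(3) if read_camera(n) for r in spot_point(t,n) if t=="dish" or (abs(r["location"][1]+.102)<.03)])
        print(n,t,len(L),L.mean(0).round(4) if len(L) else "")
print(bot.get_obs()["time_s"])
E
```

```text
top foot 594 [565. -95.] [ 96. 116.] 1.6 med z 0.0103
top housing 323 [ 561. -107.] [44. 65.] 82.0 med z 0.1284
top tabtop 21 [ 478. -100.] [ 6. 16.] 0.7 med z 0.1766
top tab 25 [477. -99.] [ 6. 16.] 6.9 med z 0.1762
  zmax 0.1793814543646092 xyz mean [ 0.4759 -0.0994  0.17  ]
top hooks 208 [ 486. -103.] [78. 54.] 1.0 med z 0.1269
top dish [525.3 155.4] 134.8 z mid 0.0077
dish 2496 [524. 154.] [208. 207.] 88.2 med z 0.0128
red []
top hook_seat 3 [ 0.4832 -0.1048  0.122 ]
top keeper_housing 3 [ 0.5527 -0.0993  0.1286]
top infuser_grip 3 [ 0.4808 -0.1002  0.1583]
top infuser_pin 3 [ 0.4815 -0.1009  0.1229]
top infuser 4 [ 0.4798 -0.1022  0.0557]
top dish 5 [0.5292 0.1504 0.0249]
side foot 312 [576. -99.] [90. 99.] 1.2 med z 0.0096
side housing 182 [564. -97.] [66. 42.] 2.0 med z 0.1274
side tabtop 30 [485. -97.] [23.  8.] 87.1 med z 0.1712
side tab 57 [486. -97.] [ 9. 23.] 4.3 med z 0.1615
  zmax 0.1776110096956668 xyz mean [ 0.4857 -0.0912  0.1621]
side hooks 145 [490. -94.] [74. 45.] 5.7 med z 0.1252
side dish [522.6 150.4] 83.0 z mid 0.0077
dish 2053 [523. 152.] [162. 162.] 3.6 med z 0.0131
red [[0.4959, -0.1059, 0.1285], [0.4961, -0.0964, 0.1291]]
side hook_seat 4 [ 0.4842 -0.1038  0.123 ]
side keeper_housing 3 [ 0.5534 -0.1016  0.1272]
side infuser_grip 4 [ 0.4824 -0.1014  0.1228]
side infuser_pin 2 [ 0.4807 -0.0993  0.1201]
side infuser 3 [ 0.4803 -0.1022  0.0537]
side dish 2 [0.5206 0.1542 0.    ]
4.9
```

```bash
cat >> h.py <<'E'
def row(X,yaw=3.0):
    "tool-frame row for world TCP target X with the tool's y axis at yaw degrees"
    o=bot.get_obs(); M=R.from_quat(o["tcp_rot"]).as_matrix()
    s=M.T@(np.array(X)-o["ee_pos"])/.025
    a=np.degrees(np.arctan2(M[1,1],M[0,1])); tw=-(yaw-a)/6
    return np.round([*s,tw],2).tolist()
def st():
    o=bot.get_obs(); M=R.from_quat(o["tcp_rot"]).as_matrix()
    print("t",round(o["time_s"],2),"pos",np.round(o["ee_pos"],4),"yaw",round(float(np.degrees(np.arctan2(M[1,1],M[0,1]))),2),"zax",M[:,2].round(3),"F",np.round(o["wrist_force"],2),"T",np.round(o["ft_torque"],2),"w",round(o["grip_width"],4),"gf",round(o["grip_force"],1),"q",np.round(o["q"],2))
E
python3 - <<'E'
from h import *
st(); print(row([.36,.42,.25]),row([.46,.2,.25]),row([.483,-.1015,.24]))
E
```

```text
t 4.9 pos [0.1405 0.609  0.2335] yaw 77.01 zax [-0. -0. -1.] F [-0.48 -0.14 -0.38] T [0.06 0.   0.05] w 0.0869 gf 0.0 q [ 1.17  0.53  1.43  0.    1.18 -0.18]
[-10.26, -5.39, -0.66, 12.33] [-16.13, -13.07, -0.66, 12.33] [-19.74, -24.61, -0.26, 12.33]
```

Call:
{"name": "carry_out", "arguments": {"increments": [[0.5, -0.5, -0.3, 0, 0.6], [0.5, -1.5, -0.8, -0.1, 1.3], [0.5, -2.6, -1.4, -0.2, 2], [0.5, -3.7, -1.9, -0.3, 2.7], [0.5, -4.8, -2.5, -0.4, 3.4], [0.5, -5.9, -3.1, -0.5, 4.1], [0.5, -7, -3.7, -0.6, 4.8], [0.5, -8.1, -4.3, -0.66, 5.5], [0.5, -9.2, -4.9, -0.66, 6.2], [0.5, -10.2, -5.5, -0.66, 6.9], [0.5, -11.1, -6.5, -0.66, 7.6], [0.5, -11.9, -7.5, -0.66, 8.3], [0.5, -12.7, -8.5, -0.66, 9], [0.5, -13.5, -9.5, -0.66, 9.7], [0.5, -14.3, -10.6, -0.66, 10.4], [0.5, -15.1, -11.7, -0.66, 11.1], [0.5, -15.7, -12.5, -0.66, 11.7], [0.5, -16.1, -13, -0.66, 12.2], [0.5, -16.13, -13.07, -0.66, 12.33], [0.5, -16.13, -13.07, -0.66, 12.33]]}}

```text
time_s: 6.57
ee_pos: [0.4603, 0.1992, 0.2502]
tcp_rot: [0.689, 0.725, 0.0, -0.0]
wrist_force: [1.0, 0.3, 0.6]
grip_width: 0.0434
grip_force: 0.0
```

```bash
python3 - <<'E'
from h import *
st(); print(row([.483,-.1015,.24]))
E
```

```text
t 6.57 pos [0.4603 0.1992 0.2502] yaw 2.91 zax [ 0.  0. -1.] F [0.99 0.3  0.62] T [-0.07  0.06 -0.03] w 0.0434 gf 0.0 q [0.19 0.34 1.72 0.   1.08 0.13]
[-12.06, 0.3, 0.4, -0.01]
```

Call:
{"name": "carry_out", "arguments": {"increments": [[0.5, -0.6, 0, 0, 0], [0.5, -1.8, 0, 0, 0], [0.5, -3, 0.1, 0.1, 0], [0.5, -4.2, 0.1, 0.1, 0], [0.5, -5.4, 0.1, 0.2, 0], [0.5, -6.6, 0.2, 0.2, 0], [0.5, -7.8, 0.2, 0.2, 0], [0.5, -9, 0.2, 0.2, 0], [0.5, -10.2, 0.3, 0.2, 0], [0.5, -11.2, 0.3, 0.2, 0], [0.5, -11.8, 0.3, 0.2, 0], [0.5, -12.04, 0.26, 0.3, 0], [0.5, -12.04, 0.26, 0.3, 0], [0.5, -12.04, 0.26, 0.3, 0]]}}

```text
time_s: 7.73
ee_pos: [0.4818, -0.0989, 0.2422]
tcp_rot: [0.688, 0.726, 0.0, -0.001]
wrist_force: [-0.3, 1.4, 0.1]
grip_width: 0.0434
grip_force: 0.0
```

```bash
python3 - <<'E'
from h import *
st(); print(row([.482,-.101,.151]))
im,d=read_camera("side"); cv2.imwrite("pics/side1.png",cv2.resize(im[150:300,230:430,::-1],None,fx=4,fy=4,interpolation=2))
E
```

```text
t 7.73 pos [ 0.4818 -0.0989  0.2422] yaw 3.08 zax [-0.001  0.001 -1.   ] F [-0.33  1.42  0.13] T [-0.12  0.03 -0.03] w 0.0434 gf 0.0 q [-0.43  0.34  1.75  0.    1.06 -0.48]
[-0.09, 0.01, 3.65, 0.01]
```

View pics/side1.png

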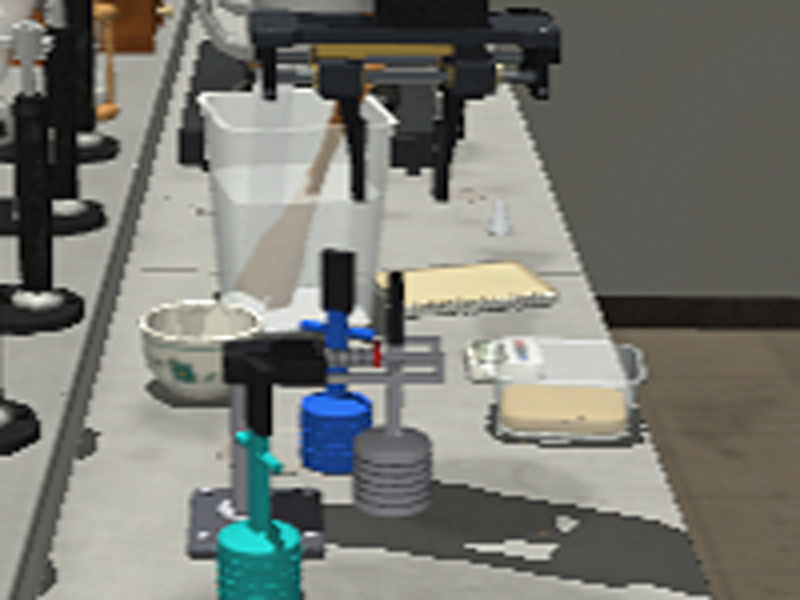

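The jaws straddle the tab: the finger tips at crop (358,195) and (442,198) are centred near 400, and the tab is at 397. I'm descending now.

Call:
{"name": "carry_out", "arguments": {"increments": [[0.5, -0.09, 0, 0.4, 0], [0.5, -0.09, 0, 1.0, 0], [0.5, -0.09, 0, 1.6, 0], [0.5, -0.09, 0, 2.2, 0], [0.5, -0.09, 0, 2.7, 0], [0.5, -0.09, 0, 3.1, 0], [0.5, -0.09, 0, 3.4, 0], [0.5, -0.09, 0, 3.6, 0], [0.5, -0.09, 0, 3.64, 0], [0.5, -0.09, 0, 3.64, 0], [0.5, -0.09, 0, 3.64, 0], [0.5, -0.09, 0, 3.64, 0]]}}

```text
time_s: 8.78
ee_pos: [0.4829, -0.1027, 0.1521]
tcp_rot: [0.688, 0.726, 0.0, 0.001]
wrist_force: [0.3, -0.7, 0.6]
grip_width: 0.0436
grip_force: 0.0
```

Call:
{"name": "carry_out", "arguments": {"increments": [[0.3, 0, 0, 0, 0], [0.2, 0, 0, 0, 0], [0.15, 0, 0, 0, 0], [0.12, 0, 0, 0, 0], [0.08, 0, 0, 0, 0], [0.04, 0, 0, 0, 0], [0, 0, 0, 0, 0], [0, 0, 0, 0, 0], [0, 0, 0, 0, 0], [0, 0, 0, 0, 0]], "force": 6}}

```text
time_s: 9.62
ee_pos: [0.4824, -0.1026, 0.1516]
tcp_rot: [0.688, 0.726, -0.0, 0.0]
wrist_force: [0.6, -0.4, -0.2]
grip_width: 0.0096
grip_force: 6.0
```

```bash
python3 - <<'E'
from h import *
st()
E
```

```text
t 9.62 pos [ 0.4824 -0.1026  0.1516] yaw 3.03 zax [-0. -0. -1.] F [ 0.55 -0.43 -0.15] T [-0.09  0.01 -0.05] w 0.0096 gf 6.0 q [-0.44  0.48  1.84 -0.    0.82 -0.49]
```

Call:
{"name": "carry_out", "arguments": {"increments": [[0, 0, 0, 0, 0], [0, 0, 0, 0, 0], [0, 0, 0, 0, 0], [0, 0.0, 0.04, 0, 0], [0, 0, 0.08, 0, 0], [0, 0, 0.12, 0, 0], [0, 0, 0.16, 0, 0], [0, 0, 0.16, 0, 0], [0, 0, 0.16, 0, 0], [0, 0, 0.16, 0, 0]], "force": 46}}

```text
time_s: 10.45
ee_pos: [0.4858, -0.102, 0.1515]
tcp_rot: [0.688, 0.726, -0.0, -0.001]
wrist_force: [-4.4, -0.2, 3.8]
grip_width: 0.0098
grip_force: 46.0
```

Call:
{"name": "carry_out", "arguments": {"increments": [[0, 0, 0.04, 0, 0], [0, 0, 0.08, 0, 0], [0, 0, 0.08, 0, 0], [0, 0, 0.08, 0, 0], [0, 0, 0.08, 0, 0]]}}

```text
time_s: 10.87
ee_pos: [0.4875, -0.1019, 0.1514]
tcp_rot: [0.688, 0.726, -0.0, -0.001]
wrist_force: [-6.0, -0.1, 4.9]
grip_width: 0.0095
grip_force: 46.0
```

Call:
{"name": "carry_out", "arguments": {"increments": [[0, 0, 0.04, 0, 0], [0, 0, 0.08, 0, 0], [0, 0, 0.08, 0, 0], [0, 0, 0.08, 0, 0], [0, 0, 0.08, 0, 0]]}}

```text
time_s: 11.28
ee_pos: [0.4888, -0.1018, 0.1514]
tcp_rot: [0.688, 0.726, -0.001, -0.002]
wrist_force: [-7.4, -0.6, 6.4]
grip_width: 0.0098
grip_force: 46.0
```

Call:
{"name": "carry_out", "arguments": {"increments": [[0, 0, 0.04, 0, 0], [0, 0, 0.08, 0, 0], [0, 0, 0.08, 0, 0], [0, 0, 0.08, 0, 0], [0, 0, 0.08, 0, 0]]}}

```text
time_s: 11.7
ee_pos: [0.49, -0.1018, 0.1514]
tcp_rot: [0.688, 0.726, -0.002, -0.002]
wrist_force: [-8.5, -1.7, 7.5]
grip_width: 0.0093
grip_force: 46.0
```

Call:
{"name": "carry_out", "arguments": {"increments": [[0, 0, 0, -0.02, 0], [0, 0, 0, -0.04, 0], [0, 0, 0, -0.04, 0], [0, 0, 0, -0.04, 0], [0, 0, 0, -0.04, 0]]}}

```text
time_s: 12.12
ee_pos: [0.4906, -0.1017, 0.1516]
tcp_rot: [0.688, 0.726, -0.001, -0.002]
wrist_force: [-6.1, -1.0, -0.7]
grip_width: 0.0096
grip_force: 46.0
```

```bash
python3 - <<'E'
from h import *
st()
im,d=read_camera("side"); st(); cv2.imwrite("pics/side2.png",cv2.resize(im[200:290,270:370,::-1],None,fx=6,fy=6,interpolation=2))
E
```

```text
t 12.12 pos [ 0.4906 -0.1017  0.1516] yaw 3.05 zax [-0.004  0.001 -1.   ] F [-6.09 -1.05 -0.68] T [-0.36  1.25 -0.01] w 0.0096 gf 46.0 q [-0.43  0.49  1.82 -0.    0.84 -0.48]
t 12.17 pos [ 0.4906 -0.1017  0.1515] yaw 3.05 zax [-0.005  0.001 -1.   ] F [-5.84 -0.73  0.6 ] T [-0.37  1.28 -0.03] w 0.0096 gf 46.0 q [-0.43  0.49  1.82 -0.    0.84 -0.48]
```

View pics/side2.png

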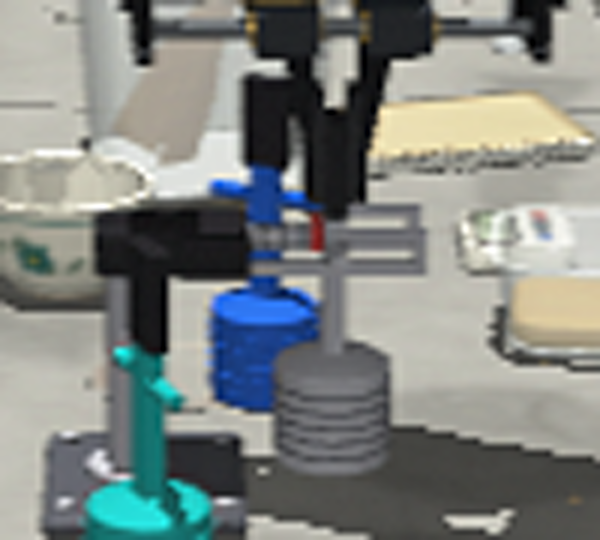

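The tab is held between the fingers (crop 335,150), the stem is touching the red keeper (318,232), and the pin lies between the hook bars. With the vertical load removed, Fx is about 6 N, so the keeper is roughly 5 mm in. I'll keep pushing.

Call:
{"name": "carry_out", "arguments": {"increments": [[0, 0, 0.04, -0.004, 0], [0, 0, 0.08, -0.008, 0], [0, 0, 0.12, -0.012, 0], [0, 0, 0.12, -0.012, 0], [0, 0, 0.12, -0.012, 0], [0, 0, 0.12, -0.012, 0]]}}

```text
time_s: 12.67
ee_pos: [0.4928, -0.1016, 0.1516]
tcp_rot: [0.688, 0.726, -0.002, -0.003]
wrist_force: [-7.2, -2.3, -0.8]
grip_width: 0.0097
grip_force: 46.0
```

```bash
python3 - <<'E'
from h import *
for i in range(3): st(); read_camera("side")
E
```

```text
t 12.67 pos [ 0.4928 -0.1016  0.1516] yaw 3.08 zax [-0.006  0.001 -1.   ] F [-7.24 -2.32 -0.78] T [-0.61  1.53 -0.03] w 0.0097 gf 46.0 q [-0.42  0.49  1.81 -0.    0.85 -0.48]
t 12.72 pos [ 0.4929 -0.1016  0.1516] yaw 3.07 zax [-0.006  0.001 -1.   ] F [-8.22 -2.23 -1.07] T [-0.57  1.48 -0.02] w 0.0097 gf 46.0 q [-0.42  0.49  1.81 -0.    0.85 -0.48]
t 12.77 pos [ 0.4928 -0.1016  0.1516] yaw 3.07 zax [-0.006  0.001 -1.   ] F [-7.69 -2.88 -1.29] T [-0.57  1.47 -0.07] w 0.0103 gf 46.0 q [-0.42  0.49  1.81 -0.    0.85 -0.48]
```

Call:
{"name": "carry_out", "arguments": {"increments": [[0, 0, 0.03, -0.002, 0], [0, 0, 0.06, -0.004, 0], [0, 0, 0.1, -0.006, 0], [0, 0, 0.1, -0.006, 0], [0, 0, 0.1, -0.006, 0], [0, 0, 0.1, -0.006, 0]]}}

```text
time_s: 13.32
ee_pos: [0.4944, -0.1015, 0.1516]
tcp_rot: [0.688, 0.726, -0.003, -0.003]
wrist_force: [-8.7, -2.6, 0.6]
grip_width: 0.0098
grip_force: 46.0
```

```bash
python3 - <<'E'
from h import *
for i in range(4): st(); read_camera("side")
E
```

```text
t 13.32 pos [ 0.4944 -0.1015  0.1516] yaw 3.1 zax [-0.008  0.001 -1.   ] F [-8.73 -2.55  0.6 ] T [-0.78  1.83  0.02] w 0.0098 gf 46.0 q [-0.42  0.49  1.81 -0.    0.85 -0.47]
t 13.37 pos [ 0.4944 -0.1015  0.1516] yaw 3.1 zax [-0.008  0.001 -1.   ] F [-9.17 -1.7  -0.76] T [-0.75  1.83 -0.01] w 0.01 gf 46.0 q [-0.42  0.49  1.81 -0.    0.85 -0.47]
t 13.42 pos [ 0.4944 -0.1015  0.1516] yaw 3.1 zax [-0.008  0.001 -1.   ] F [-9.4  -2.94 -0.33] T [-0.69  1.77  0.03] w 0.0102 gf 46.0 q [-0.42  0.49  1.81 -0.    0.85 -0.47]
t 13.47 pos [ 0.4945 -0.1015  0.1516] yaw 3.1 zax [-0.008  0.001 -1.   ] F [-8.99 -2.33 -0.58] T [-0.74  1.82 -0.1 ] w 0.0096 gf 46.0 q [-0.42  0.49  1.81 -0.    0.85 -0.47]
```

Call:
{"name": "carry_out", "arguments": {"increments": [[0, 0, 0.03, -0.002, 0], [0, 0, 0.06, -0.004, 0], [0, 0, 0.09, -0.006, 0], [0, 0, 0.09, -0.006, 0], [0, 0, 0.09, -0.006, 0], [0, 0, 0.09, -0.006, 0]]}}

```text
time_s: 14.02
ee_pos: [0.4959, -0.1015, 0.1516]
tcp_rot: [0.688, 0.726, -0.003, -0.004]
wrist_force: [-11.2, -4.5, 0.9]
grip_width: 0.0097
grip_force: 46.0
```

```bash
python3 - <<'E'
from h import *
F=[]
for i in range(6): F.append(bot.get_obs()["wrist_force"]); read_camera("side")
print(np.mean(F,0)); st()
E
```

```text
[-10.48564112  -4.3262752    0.56452791]
t 14.32 pos [ 0.4958 -0.1015  0.1516] yaw 3.12 zax [-0.01   0.001 -1.   ] F [-9.58 -4.58 -0.54] T [-0.89  2.04 -0.02] w 0.0098 gf 46.0 q [-0.42  0.5   1.8  -0.    0.85 -0.47]
```

Fx is 10.5 N, including a little floor drag, so the keeper is about 9 mm in. I'll add a small nudge and begin the lift slowly, watching Fz.

Call:
{"name": "carry_out", "arguments": {"increments": [[0, -0.01, 0.01, 0, 0], [0, -0.02, 0.02, -0.02, 0], [0, -0.02, 0.02, -0.05, 0], [0, -0.02, 0.02, -0.08, 0], [0, -0.02, 0.02, -0.11, 0], [0, -0.02, 0.02, -0.11, 0], [0, -0.02, 0.02, -0.11, 0]]}}

```text
time_s: 14.9
ee_pos: [0.4955, -0.1008, 0.1531]
tcp_rot: [0.688, 0.726, -0.003, -0.006]
wrist_force: [-8.9, -1.6, -7.3]
grip_width: 0.0097
grip_force: 46.0
```

```bash
python3 - <<'E'
from h import *
F=[]
for i in range(5): F.append(bot.get_obs()["wrist_force"]); read_camera("side")
print(np.mean(F,0)); st()
E
```

```text
[-9.48861148 -1.92335138 -6.19539856]
t 15.15 pos [ 0.4955 -0.1008  0.1532] yaw 3.09 zax [-0.013  0.003 -1.   ] F [-9.39 -2.11 -6.44] T [-0.48  1.9  -0.05] w 0.0094 gf 46.0 q [-0.42  0.49  1.8  -0.    0.86 -0.47]
```

Call:
{"name": "carry_out", "arguments": {"increments": [[0, 0, 0, 0.03, 0], [0, 0, 0.03, 0.03, 0], [0, 0, 0.06, 0.03, 0], [0, 0, 0.08, 0.03, 0], [0, 0, 0.08, 0.03, 0], [0, 0, 0.08, 0.03, 0]]}}

```text
time_s: 15.65
ee_pos: [0.4972, -0.1007, 0.153]
tcp_rot: [0.688, 0.726, -0.003, -0.006]
wrist_force: [-11.2, -1.2, -0.9]
grip_width: 0.0097
grip_force: 46.0
```

```bash
python3 - <<'E'
from h import *
F=[]
for i in range(5): F.append(bot.get_obs()["wrist_force"]); read_camera("side")
print(np.mean(F,0)); st()
E
```

```text
[-10.6360473   -1.91925072  -0.70474386]
t 15.9 pos [ 0.4972 -0.1007  0.153 ] yaw 3.1 zax [-0.013  0.003 -1.   ] F [-10.81  -2.23  -1.5 ] T [-0.58  2.15  0.03] w 0.0097 gf 46.0 q [-0.42  0.5   1.79 -0.    0.86 -0.47]
```

Call:
{"name": "carry_out", "arguments": {"increments": [[0, 0, 0, -0.02, 0], [0, 0, 0, -0.04, 0], [0, 0, 0, -0.06, 0], [0, 0, 0.005, -0.08, 0], [0, 0, 0.01, -0.1, 0], [0, 0, 0.01, -0.12, 0], [0, 0, 0.01, -0.12, 0]]}}

```text
time_s: 16.48
ee_pos: [0.4966, -0.1002, 0.1548]
tcp_rot: [0.688, 0.726, -0.004, -0.007]
wrist_force: [-9.9, -1.9, -7.2]
grip_width: 0.0101
grip_force: 46.0
```

```bash
python3 - <<'E'
from h import *
F=[]
for i in range(4): F.append(bot.get_obs()["wrist_force"]); read_camera("side")
print(np.mean(F,0)); st()
E
```

```text
[-10.09167354  -1.62146061  -7.39396608]
t 16.68 pos [ 0.4966 -0.1002  0.1548] yaw 3.09 zax [-0.015  0.004 -1.   ] F [-10.27  -1.81  -7.47] T [-0.43  2.05 -0.02] w 0.0095 gf 46.0 q [-0.42  0.49  1.79 -0.    0.87 -0.47]
```

Call:
{"name": "carry_out", "arguments": {"increments": [[0, 0, 0.01, -0.02, 0], [0, 0, 0.02, -0.04, 0], [0, 0, 0.02, -0.06, 0], [0, 0, 0.02, -0.08, 0], [0, 0, 0.02, -0.1, 0], [0, 0, 0.02, -0.12, 0], [0, 0, 0.02, -0.12, 0]]}}

```text
time_s: 17.27
ee_pos: [0.4967, -0.0998, 0.1576]
tcp_rot: [0.688, 0.726, -0.004, -0.008]
wrist_force: [-10.0, -1.1, -7.7]
grip_width: 0.0097
grip_force: 46.0
```

```bash
python3 - <<'E'
from h import *
F=[]
for i in range(4): F.append(bot.get_obs()["wrist_force"]); im,_=read_camera("side")
print(np.mean(F,0)); st()
cv2.imwrite("pics/side3.png",cv2.resize(im[200:290,270:370,::-1],None,fx=6,fy=6,interpolation=2))
E
```

```text
[-9.956587   -1.06768513 -8.21159341]
t 17.47 pos [ 0.4967 -0.0997  0.1576] yaw 3.08 zax [-0.016  0.005 -1.   ] F [-10.39  -0.61  -7.48] T [-0.24  2.1  -0.06] w 0.0095 gf 46.0 q [-0.42  0.49  1.79 -0.    0.88 -0.47]
```

View pics/side3.png

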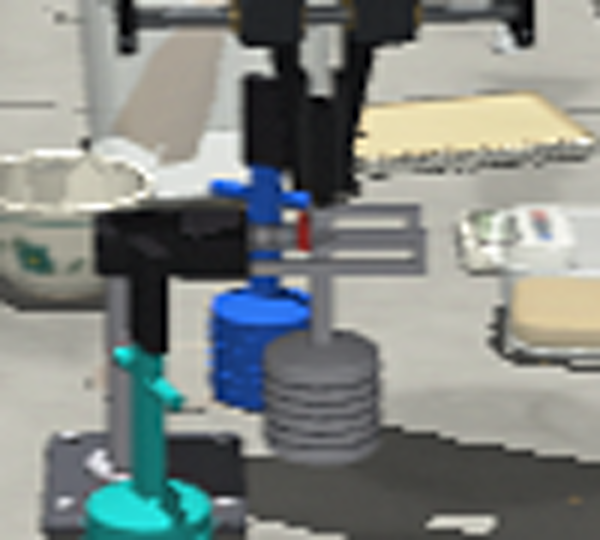

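The drum has risen, the stem still presses the red keeper (crop 303,235), and Fz is steady at about 8 N from sliding friction plus weight. The lift is free, so I'm continuing.

Call:
{"name": "carry_out", "arguments": {"increments": [[0, 0, 0, -0.03, 0], [0, 0, 0, -0.07, 0], [0, 0, 0.01, -0.11, 0], [0, 0, 0.01, -0.15, 0], [0, 0, 0.01, -0.19, 0], [0, 0, 0.01, -0.23, 0], [0, 0, 0.02, -0.27, 0], [0, 0, 0.02, -0.31, 0], [0, 0, 0.02, -0.35, 0], [0, 0, 0.02, -0.35, 0], [0, 0, 0.02, -0.35, 0]]}}

```text
time_s: 18.38
ee_pos: [0.497, -0.0995, 0.1663]
tcp_rot: [0.688, 0.726, -0.004, -0.008]
wrist_force: [-9.6, -0.1, -8.1]
grip_width: 0.0098
grip_force: 46.0
```

```bash
python3 - <<'E'
from h import *
F=[]
for i in range(4): F.append(bot.get_obs()["wrist_force"]); im,_=read_camera("side")
print(np.mean(F,0)); st()
E
```

```text
[-10.14688755   0.08237968  -7.67930177]
t 18.58 pos [ 0.497  -0.0995  0.1663] yaw 3.08 zax [-0.017  0.006 -1.   ] F [-11.     0.44  -8.19] T [-0.12  2.2  -0.06] w 0.0097 gf 46.0 q [-0.42  0.48  1.78 -0.    0.9  -0.47]
```

Call:
{"name": "carry_out", "arguments": {"increments": [[0, 0, 0, -0.03, 0], [0, 0, 0, -0.08, 0], [0, 0, 0, -0.13, 0], [0, 0, 0, -0.18, 0], [0, 0, 0, -0.23, 0], [0, 0, 0, -0.28, 0], [0, 0, 0, -0.33, 0], [0, 0, 0, -0.37, 0], [0, 0, 0, -0.4, 0], [0, 0, 0, -0.4, 0], [0, 0, 0, -0.4, 0]]}}

```text
time_s: 19.5
ee_pos: [0.4971, -0.0995, 0.1763]
tcp_rot: [0.688, 0.726, -0.004, -0.008]
wrist_force: [-9.2, -0.2, -7.5]
grip_width: 0.0097
grip_force: 46.0
```

```bash
python3 - <<'E'
from h import *
F=[]
for i in range(4): F.append(bot.get_obs()["wrist_force"]); im,_=read_camera("side")
print(np.mean(F,0)); st()
cv2.imwrite("pics/side4.png",cv2.resize(im[200:290,270:370,::-1],None,fx=6,fy=6,interpolation=2))
E
```

```text
[-9.54934076 -0.22226866 -8.20865653]
t 19.7 pos [ 0.4971 -0.0995  0.1762] yaw 3.08 zax [-0.017  0.006 -1.   ] F [-9.89 -0.89 -7.3 ] T [-0.15  2.26  0.04] w 0.0096 gf 46.0 q [-0.42  0.46  1.77 -0.    0.93 -0.47]
```

View pics/side4.png

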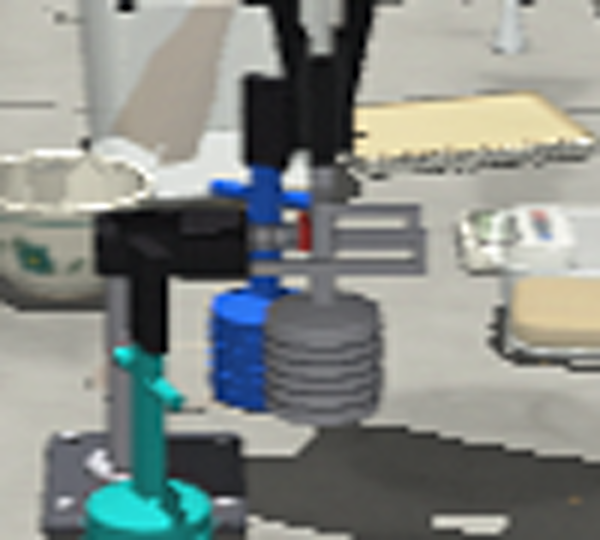

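The pin (crop 335,185) is now above the hook bars and the drum is still below them. I'm drawing it forward.

Call:
{"name": "carry_out", "arguments": {"increments": [[0, 0, -0.1, 0, 0], [0, 0, -0.2, 0, 0], [0, -0.02, -0.35, 0, 0], [0, -0.04, -0.5, 0, 0], [0, -0.05, -0.7, 0, 0], [0, -0.05, -0.9, 0, 0], [0, -0.05, -1.2, 0, 0], [0, -0.05, -1.5, 0, 0], [0, -0.05, -1.8, 0, 0], [0, -0.05, -2.1, 0, 0], [0, -0.05, -2.4, 0, 0], [0, -0.05, -2.7, 0, 0], [0, -0.05, -3.0, 0, 0], [0, -0.05, -3.3, 0, 0], [0, -0.05, -3.5, 0, 0], [0, -0.05, -3.7, 0, 0], [0, -0.05, -3.8, 0, 0], [0, -0.05, -3.8, 0, 0], [0, -0.05, -3.8, 0, 0]]}}

```text
time_s: 21.28
ee_pos: [0.4094, -0.1084, 0.18]
tcp_rot: [0.688, 0.725, 0.0, 0.0]
wrist_force: [0.3, 0.3, -1.8]
grip_width: 0.0097
grip_force: 46.0
```

```bash
python3 - <<'E'
from h import *
st()
im,_=read_camera("side"); cv2.imwrite("pics/side5.png",cv2.resize(im[190:340,260:460,::-1],None,fx=4,fy=4,interpolation=2))
for n in("side","top"):
    read_camera(n)
    for t in("infuser","infuser_pin","hook_seat","dish"): print(n,t,[(np.round(r["location"],3).tolist(),round(r["p"],2)) for r in spot_point(t,n)[:4]])
E
```

```text
t 21.28 pos [ 0.4094 -0.1084  0.18  ] yaw 3.01 zax [ 0.001 -0.    -1.   ] F [ 0.35  0.33 -1.77] T [-0.13  0.05 -0.04] w 0.0097 gf 46.0 q [-0.52  0.35  1.98  0.    0.81 -0.58]
side infuser [([0.411, -0.108, 0.05], 0.81), ([0.519, -0.223, 0.002], 0.61), ([0.568, 0.011, 0.001], 0.58)]
side infuser_pin [([0.571, 0.012, 0.1], 0.85), ([0.52, -0.225, 0.098], 0.79), ([0.408, -0.106, 0.152], 0.76)]
side hook_seat [([0.482, -0.105, 0.121], 0.58)]
side dish [([0.52, 0.152, -0.003], 0.86)]
top infuser [([0.565, 0.009, -0.0], 0.53), ([0.52, -0.224, 0.002], 0.52)]
top infuser_pin [([0.567, 0.014, 0.102], 0.74), ([0.596, 0.405, -0.001], 0.64), ([0.521, -0.219, 0.1], 0.63), ([0.522, 0.15, -0.0], 0.34)]
top hook_seat [([0.485, -0.104, 0.122], 0.67)]
top dish [([0.521, 0.154, -0.001], 0.57), ([0.504, -0.101, 0.131], 0.41)]
```

View pics/side5.png

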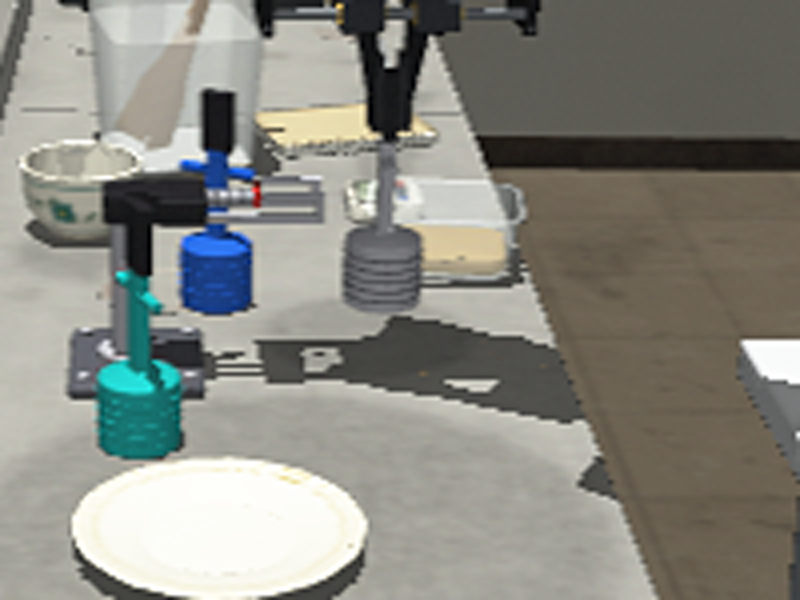

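The infuser is free of the hooks, hanging upright at crop (385,270), the keeper has closed, and the bystanders haven't moved. I'm carrying it to above the dish.

Call:
{"name": "carry_out", "arguments": {"increments": [[0, 0.2, 0, -0.05, 0], [0, 0.6, 0, -0.1, 0], [0, 1.2, 0, -0.2, 0], [0, 1.9, 0, -0.2, 0], [0, 2.6, 0.1, -0.2, 0], [0, 3.4, 0.3, -0.2, 0], [0, 4.2, 0.6, -0.2, 0], [0, 5, 1.0, -0.2, 0], [0, 5.8, 1.5, -0.2, 0], [0, 6.6, 2, -0.2, 0], [0, 7.3, 2.6, -0.2, 0], [0, 8, 3.2, -0.2, 0], [0, 8.6, 3.7, -0.2, 0], [0, 9.2, 4.2, -0.2, 0], [0, 9.7, 4.6, -0.2, 0], [0, 10, 4.85, -0.2, 0], [0, 10.15, 5, -0.2, 0], [0, 10.17, 5.02, -0.2, 0], [0, 10.17, 5.02, -0.2, 0], [0, 10.17, 5.02, -0.2, 0]]}}

```text
time_s: 23.5
ee_pos: [0.5201, 0.1518, 0.1847]
tcp_rot: [0.688, 0.725, -0.001, -0.0]
wrist_force: [-0.1, -0.4, -1.9]
grip_width: 0.0099
grip_force: 46.0
```

```bash
python3 - <<'E'
from h import *
for i in range(4): read_camera("side")
st()
im,d=read_camera("side"); P=unproj("side",d)
X,Y,Z=P[...,0],P[...,1],P[...,2]
dr=(abs(X-.521)<.045)&(abs(Y-.152)<.045)&(Z>.035)&(Z<.09); print("drum",np.percentile(P[dr],[1,50,99],axis=0).round(4).tolist())
dm=(abs(X-.52)<.11)&(abs(Y-.15)<.11)&(Z>.004)&(Z<.025); print("dish",cv2.minAreaRect((P[dm][:,:2]*1000).astype(np.float32)))
for n in("side","top"):
    read_camera(n)
    for t in("infuser","infuser_grip","dish"): print(n,t,[(np.round(r["location"],3).tolist(),round(r["p"],2)) for r in spot_point(t,n)[:4]])
E
```

```text
t 23.7 pos [0.5207 0.1517 0.1849] yaw 2.97 zax [-0. -0. -1.] F [ 0.44 -0.63 -2.71] T [-0.09  0.03 -0.01] w 0.0099 gf 46.0 q [ 0.08  0.48  1.69 -0.    0.97  0.03]
drum [[0.4979, 0.1544, 0.0539], [0.5245, 0.1755, 0.0717], [0.5485, 0.1817, 0.0894]]
dish ((522.5535888671875, 147.13189697265625), (176.2464141845703, 164.63682556152344), 72.90457153320312)
side infuser [([0.521, 0.152, 0.055], 0.86), ([0.512, -0.218, 0.002], 0.84), ([0.569, 0.01, 0.002], 0.75)]
side infuser_grip [([0.522, 0.152, 0.191], 0.77), ([0.516, -0.222, 0.139], 0.68), ([0.566, 0.011, 0.134], 0.61), ([0.627, -0.383, -0.001], 0.3)]
side dish [([0.522, 0.152, 0.0], 0.88)]
top infuser [([0.517, -0.226, -0.002], 0.71), ([0.566, 0.012, -0.003], 0.58), ([0.483, -0.104, 0.122], 0.15)]
top infuser_grip [([0.568, 0.012, 0.136], 0.81), ([0.516, -0.223, 0.139], 0.73)]
top dish [([0.522, 0.146, 0.002], 0.68), ([0.625, -0.385, 0.004], 0.26)]
```

Call:
{"name": "carry_out", "arguments": {"increments": [[0, 0, 0.02, 0.2, 0], [0, 0, 0.04, 0.5, 0], [0, 0, 0.04, 0.8, 0], [0, 0, 0.04, 1.1, 0], [0, 0, 0.04, 1.35, 0], [0, 0, 0.04, 1.5, 0], [0, 0, 0.04, 1.62, 0], [0, 0, 0.04, 1.68, 0], [0, 0, 0.04, 1.7, 0], [0, 0, 0.04, 1.72, 0], [0, 0, 0.04, 1.74, 0], [0, 0, 0.04, 1.76, 0], [0, 0, 0.04, 1.76, 0]]}}

```text
time_s: 25.23
ee_pos: [0.5221, 0.1524, 0.1411]
tcp_rot: [0.688, 0.726, 0.0, 0.0]
wrist_force: [-0.2, 0.3, -2.3]
grip_width: 0.0097
grip_force: 46.0
```

Call:
{"name": "carry_out", "arguments": {"increments": [[0, 0, 0, 0.015, 0], [0, 0, 0, 0.03, 0], [0, 0, 0, 0.045, 0], [0, 0, 0, 0.06, 0], [0, 0, 0, 0.06, 0]]}}

```text
time_s: 25.65
ee_pos: [0.5222, 0.1524, 0.1399]
tcp_rot: [0.688, 0.726, 0.0, 0.0]
wrist_force: [-1.4, -0.8, 2.9]
grip_width: 0.0091
grip_force: 46.0
```

```bash
python3 - <<'E'
from h import *
for i in range(3): read_camera("side"); st()
E
```

```text
t 25.7 pos [0.5222 0.1524 0.1399] yaw 3.03 zax [ 0. -0. -1.] F [-0.6  -0.91  2.86] T [-0.19  0.31  0.06] w 0.0096 gf 46.0 q [ 0.08  0.55  1.72 -0.    0.87  0.03]
t 25.75 pos [0.5222 0.1524 0.1399] yaw 3.03 zax [ 0.001 -0.    -1.   ] F [-1.23  0.13  3.69] T [-0.18  0.29  0.02] w 0.0095 gf 46.0 q [ 0.08  0.55  1.72 -0.    0.87  0.03]
t 25.8 pos [0.5222 0.1524 0.1399] yaw 3.03 zax [ 0. -0. -1.] F [-0.84 -0.08  2.85] T [-0.17  0.3  -0.02] w 0.01 gf 46.0 q [ 0.08  0.55  1.72 -0.    0.87  0.03]
```

Seated: Fz has gone from −2.3 to +3 N at the expected height. I'm releasing gently and backing straight up.

Call:
{"name": "carry_out", "arguments": {"increments": [[0, 0, 0, -0.01, 0], [0, 0, 0, -0.02, 0], [0, 0, 0, -0.02, 0]], "force": 6}}

```text
time_s: 26.05
ee_pos: [0.5222, 0.1524, 0.1399]
tcp_rot: [0.688, 0.726, 0.0, 0.0]
wrist_force: [0.5, 0.3, 1.7]
grip_width: 0.0101
grip_force: 6.0
```

Call:
{"name": "carry_out", "arguments": {"increments": [[0.13, 0, 0, 0, 0], [0.16, 0, 0, 0, 0], [0.2, 0, 0, 0, 0], [0.28, 0, 0, 0, 0], [0.36, 0, 0, 0, 0], [0.45, 0, 0, 0, 0], [0.5, 0, 0, 0, 0], [0.5, 0, 0, 0, 0], [0.5, 0, 0, -0.2, 0], [0.5, 0, 0, -0.6, 0], [0.5, 0, 0, -1.1, 0], [0.5, 0, 0, -1.7, 0], [0.5, 0, 0, -2.4, 0], [0.5, 0, 0, -3.1, 0], [0.5, 0, 0, -3.8, 0], [0.5, 0, 0, -4.2, 0], [0.5, 0, 0, -4.4, 0], [0.5, 0, 0, -4.4, 0]]}}

```text
time_s: 27.55
ee_pos: [0.5227, 0.1525, 0.2514]
tcp_rot: [0.688, 0.726, 0.001, 0.001]
wrist_force: [0.8, 0.5, -0.5]
grip_width: 0.0434
grip_force: 0.0
```

```bash
python3 - <<'E'
from h import *
st()
im,_=read_camera("side"); cv2.imwrite("pics/side6.png",cv2.resize(im[150:420,240:460,::-1],None,fx=2.2,fy=2.2,interpolation=2))
for t in("infuser","infuser_grip","dish"): print(t,[(np.round(r["location"],3).tolist(),round(r["p"],2)) for r in spot_point(t,"side")[:4]])
E
```

```text
t 27.55 pos [0.5227 0.1525 0.2514] yaw 3.03 zax [ 0.003  0.    -1.   ] F [ 0.81  0.49 -0.53] T [-0.11  0.03  0.01] w 0.0434 gf 0.0 q [0.08 0.4  1.62 0.   1.13 0.03]
infuser [([0.52, -0.221, 0.002], 0.88), ([0.516, 0.152, 0.014], 0.7), ([0.565, 0.013, 0.002], 0.62), ([0.498, -0.102, 0.132], 0.36)]
infuser_grip [([0.568, 0.012, 0.132], 0.79), ([0.523, 0.153, 0.145], 0.75), ([0.516, -0.219, 0.138], 0.66)]
dish [([0.52, 0.15, 0.001], 0.84)]
```

View pics/side6.png

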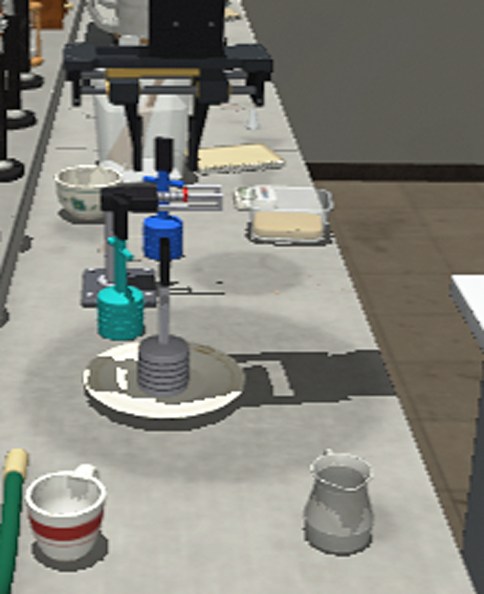

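The infuser stands upright in the middle of the dish (crop 163,365), the gripper is clear above it, and the cups and jug haven't moved. I'm handing the job in.

```bash
python3 -c "
from h import *
print(finish_job())"
```

```text
the job is handed in; nothing more can be done
None
```

The steel infuser is off its hook and standing upright in the middle of the dish, with the gripper clear and nothing else moved. It was handed in at about 27.6 s, with pushes on the keeper reading about 11 N or less.

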